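Seat a tile in the hold-down press and hold its lever level

TASK

Set the loose oblong tile (do not drop it) into the oblong nest of the hold-down press so that it sits flat on the nest's floor, while the lever is still up. Then push the press's sprung lever down by its cross grip until the lever arm is level, so that the foot bears on the tile, never pushing it down to its stop, and keep it there: the program finishes while the gripper is still holding the lever level. Leave everything else on the table where it is.

Things in the scene. Friction and masses are not known exactly. Their poses are not given: they have to be found in the camera images.
- tile: The loose oblong tile, white ceramic, 76 (its x) x 60 (its y) x 12 (z) mm, about 130 g, lying flat. Origin at the centre of its underside. It can be gripped across its 60 mm width. Two other white tiles, one square and one round, are not wanted.
- nest (a point): Centre of the nest's floor, 20 mm above the table; z up, x towards the shaft at the back. The tile goes in with its 76 mm side along x, either way round. The pocket is 80 (x) x 64 (y) mm, bounded by wooden strips 7 mm high, 10 mm thick, so the tile's top ends 5 mm above them. At the middle of both long sides the strips leave a 48 mm gap where fingers can reach down to the board.
- lever (a joint): Turn of lever and shaft, in rad: 0 = up at rest (arm 62 degrees above level), 1.08 = arm level, 1.28 = at its stop. A spring drives it back to 0. Pushed down at the grip it takes about 4 N at first, 5 N near level and about 10 N when level with the foot on the tile; the foot meets a seated tile about 0.13 rad before level.
- grip: The lever's cross grip: black rubber bar 20 mm in diameter, 60 mm long along its y (parallel to the shaft), at the free end of the lever arm, a steel bar 12 mm wide. Origin at the bar's centre, 140 mm from the shaft's axis, about 180 mm above the table with the lever up.
- shaft_end (a point): Point on the shaft's axis where the lever arm joins it, at x = 135, y = -150, z = +35 mm of the nest. The grip's centre is 140 mm from it: at lever value q it lies 140*cos(1.08-q) mm towards the nest's negative x and 140*sin(1.08-q) mm above it.
- foot: The press's sprung foot: round rubber pad 16 mm in diameter on a steel plunger at the end of a short arm on the shaft. Origin at the middle of the pad's underside. The plunger gives 0.5 N per mm, up to 28 mm; with the lever level it has given about 13 mm on the seated tile, 30 mm from the nest's centre towards the shaft.
- square_tile: Bystander: square white tile, 95 x 95 x 12 mm. Origin under its centre.
- round_tile: Bystander: round white tile, 90 mm across, 10 mm thick. Origin under its centre.
- tin: Bystander: closed paint tin, 86 mm across, 85 mm high. Origin under its centre.
- jar: Bystander: glass jar, 56 mm across, 100 mm high. Origin under its centre.
- brush: Bystander: paint brush lying along its x. Origin under it.
- pot: Bystander: terracotta pot, 90 mm across, 85 mm high. Origin under its centre.
- screwdriver: Bystander: screwdriver lying along its x. Origin under it.
- press: The hold-down press, fixed to the table: a plywood board 20 mm thick, x -70 to 185, y -205 to 60 mm from its origin, which lies under the nest's centre at table height (axes as the nest's). A steel shaft runs along y at x = 135, z = 55 mm, between bearing blocks up to 74 mm high. With the lever up, the foot and its arm stand behind x = 45 mm, clear of the tile's way down.
Not all that is in view belongs to the job. What is shaped like the tile but purple or turquoise is not meant.

How it is judged (in metres and radians):
On the way, in this order (a step that is already met when the one before it is completed fails the run):
1. the oblong tile sits flat in the nest while the lever is still up (horizontal distance between tile and nest below 0.006 m and z of tile in the frame of nest between -0.004 and 0.0025 m and angle between tile's own z axis and vertical below 0.05 rad and angle between the x axis of tile and the x axis of nest, either way round below 0.15 rad and value of joint lever below 0.3 rad), for 0.2 s.
2. the lever is level, pushed by the gripper, with the foot on the tile (horizontal distance between tile and nest below 0.006 m and z of tile in the frame of nest between -0.004 and 0.0025 m and angle between tile's own z axis and vertical below 0.05 rad and angle between the x axis of tile and the x axis of nest, either way round below 0.15 rad and value of joint lever between 0.99 and 1.17 rad and contact force between the fingers and grip above 2 N and contact force between foot and tile above 1.5 N), for 0.3 s.
At the end, for the whole second after the job is handed in: The tile lies flat in the nest (centre within 6 mm, less than 2.5 mm above its floor, tilt under 3 degrees), the lever is held still within 5 degrees of level by the fingers on its cross grip (over 2 N), the sprung foot bears on the tile with over 1.5 N, and the fingers do not touch the tile (all of step 2 and velocity of joint lever between -0.1 and 0.1 rad/s and contact force between the fingers and tile below 0.1 N); the arm keeps its last pose, push and grip.
It fails at once if the lever is pushed down to its stop (more than 10 degrees past level) (value of joint lever above 1.255 rad).
It fails at once if the tile is dropped (falls free faster than 0.6 m/s) (contact force between tile and anything else below 0.01 N and linear speed of tile above 0.6 m/s).
It fails at once if a bystander is moved more than 30 mm (distance of any of square_tile, round_tile, tin, jar, brush, pot, screwdriver from where it was at the start of the episode above 0.03 m).
It also fails if it takes over 64 s, if anything falls off the work surface, if the arm or the gripper's body presses on something with over 40 N, if the wrist force passes 120 N, or if a joint passes its speed limit or range.

ROBOT

A 6-joint arm with a two-finger parallel gripper is mounted at the origin on the work surface. World frame = base frame: x ahead of the robot, y to its left, z up, the work surface at z = 0. Lengths are in mm, angles in rad, forces in N, time in s.
With the tool pointing down it reaches from about 400 to 925 mm from the base axis. Payload 12.5 kg.
Tool frame: the origin (TCP) lies at the centre of the arm's flange, where the gripper is bolted on; the fingertips stand 190 mm ahead of it and the grasp point (between the pads) lies 171 mm ahead of it; z points along the fingers, y is the line along which they close (so a half turn about z gives the same grasp; the last joint's range is limited). The gripper opens to 95 mm and grips with 3 to 60 N. Pads are 20 mm wide; open, the fingers measure 119 mm over their backs; the gripper's body (75 mm by 180 mm) begins 59 mm behind the grasp point.
Start: joints at [1.146, 0.491, 1.559, -0, 1.092, -0.106], TCP at [195.868, 593.515, 404.761] pointing down, gripper open.
Joint ranges: [-3.1, 3.1], [-0.84, 2.19], [0.05, 2.79], [-1.13, 4.28], [0.06, 2.93], [-2.69, 2.69]. Speed limits (rad/s): [2.22, 2.22, 2.79, 3.14, 3.14, 3.14].

INTERFACE

Orientations are given as [roll, pitch, yaw] about the fixed x, y, z axes, in that order (R = Rz(yaw) Ry(pitch) Rx(roll)).
In Python, from cell import env, read_camera, search_frame, cut_out gives the robot as it stands. The module is installed in compiled form; this text tells all that it offers.
- The arm moves only by the tool move_arm, never from a script. Its argument "commands" is a list of rows, each a list of 3 entries, a list of its own where there are three numbers: the shift along the world's x, y, z normalised to -1 to 1, where 1 is 0.03 m, then the turn about the world's z normalised to -1 to 1, where 1 is 0.08 rad, then the opening, from -1 (shut) to 1 (fully open), so that 0 is half open. A call has 1 to 20 rows; each row shifts and turns the commanded pose from where the row before left it; what a row does not reach is not made up. A row lasts 1/12 s, in which the tool goes at most 41.7 mm and 7.16 degrees, less where a joint would pass 70% of its speed; a pose out of reach is approached as far as the arm can. A call with a number of a shift or a turn outside -1 to 1 is refused whole. A call with a gripper value outside its range is refused whole. The fingers move at their own pace and stop on an object; the grip force is fixed at half the most. Time passes only in rows, so rows that do not move let the fingers close. It gives the time, the measured TCP pose, the force, the opening and the grip force at its end, in the units of the state.
- env.state(): the state, without advancing time (a new reading comes with each control period).
- read_camera(name): name is "scene" or "top" or "wrist"; returns a dict with "image" (480x640x3 uint8, red, green, blue), "fx", "fy", "cx", "cy" (pixels), "rvec" (rotation vector, rad) and "tvec" (3), from world to camera coordinates, as OpenCV has them. Camera axes: x right, y down, z forward; pixel columns grow to the right and rows downward; lengths in mm; the calibration is good to about 2 mm. A picture is of the moment at which its call begins. There is no depth.
- env.job_done(): hands the job in; it is judged then, once.
Trained networks look in a picture, given as the dict that the camera call returned (one of the last four; its "shot" number tells which), for a name from the list of things; names that differ only in an ending like _2 or _b are one class to them, and where a whole thing is asked for, a point or a joint stands for the part that bears it (a point fixed in the world has none). Each returns a list of dicts, best first, with "confidence" (0 to 1); they miss things now and then, are a little off and sometimes report something else, mostly with a low value. They report only what shows in the picture. A call takes as long as a camera call. They do not tell look-alikes from the thing itself.
- search_frame(thing, picture): "at" ([column, row] in pixels, amid what is visible of it).
- cut_out(thing, picture): "region" (480x640 bool, what is visible of it) and "at" ([column, row] in pixels, amid what is visible of it).
The state is a dict: "t": time; "joints": joint angles; "qvel": joint speeds; "tau": joint torques, N m; "eef_pos": TCP position; "tcp_rot": TCP orientation; "ft_force": force on the tool from outside, world axes, zero at the start; "moment": the same for the moment, N m; "opening": opening from 0.0 (shut) to 1.0 (fully open); "grip_force": force on a finger pad.
Only numpy, scipy, OpenCV 4.12 (cv2) and the standard library are available. Lean on these libraries where they do the work, as an engineer would, in place of code of your own. Each camera call takes 0.05 s, during which the arm holds its last target. There are 200 camera calls.

## Working session

There is one attempt and no reset: what is moved stays moved. The work goes in short steps, Python scripts to look and compute and a tool call to move; the robot and the scene stay as the last step left them, time stands still between calls to the robot, and variables do not carry over. Pictures are saved under pics/ and viewed, at most 10 in all, crops included, and the job is handed in when it is done.

Besides the shell and the picture viewer there is one more tool, called after "Request:" as name([rows], argument=value, ...), one row to a line, values as JSON. move_arm: Moves the arm, as the interface text tells. Its arguments: {"type":"object","properties":{"commands":{"type":"array","items":{"type":"array"}}},"required":["commands"]}

```bash
mkdir -p pics; cat > h.py <<'E'
import numpy as np, cv2
from cell import env, read_camera, search_frame, cut_out
def ray(p,uv):
    R=cv2.Rodrigues(np.array(p["rvec"],float))[0]; t=np.array(p["tvec"],float).ravel()
    d=R.T@np.array([(uv[0]-p["cx"])/p["fx"],(uv[1]-p["cy"])/p["fy"],1]); return -R.T@t,d
def onz(p,uv,z):
    o,d=ray(p,uv); return o+d*(z-o[2])/d[2]
def proj(p,X):
    K=np.array([[p["fx"],0,p["cx"]],[0,p["fy"],p["cy"]],[0,0,1.]])
    return cv2.projectPoints(np.array(X,float).reshape(-1,3),np.array(p["rvec"],float),np.array(p["tvec"],float),K,None)[0].reshape(-1,2)
def save(p,n): cv2.imwrite("pics/"+n,p["image"][:,:,::-1])
E
python3 - <<'E'
from h import *
print(env.state())
for n in("top","scene"):
    p=read_camera(n); save(p,n+"0.png"); print(n,ray(p,(320,240)))
    for th,z in(("tile",12),("press",20),("grip",180),("foot",80),("square_tile",12)):
        for r in cut_out(th,p)[:4]:
            m=r["region"].astype(np.uint8); c=max(cv2.findContours(m,0,2)[0],key=cv2.contourArea)
            w=np.array([onz(p,q[0],z)[:2] for q in c],np.float32)
            print(th,round(r["confidence"],2),np.round(r["at"]),m.sum(),onz(p,r["at"],z).round(),np.round(np.hstack([np.ravel(x) for x in cv2.minAreaRect(w)]),1))
E
```

```text
{'t': 0.0, 'joints': array([ 1.14641689e+00,  4.91540272e-01,  1.55948536e+00, -7.59480668e-06,
        1.09165357e+00, -1.05613656e-01]), 'qvel': array([-3.33071382e-04,  2.91355045e-04,  6.28285902e-04,  8.18260390e-05,
        1.03452367e-03,  2.07998372e-03]), 'tau': array([-8.46029197e-04, -6.12660384e+01, -2.58167428e+01,  6.92276610e-02,
        4.83553531e-02, -1.17475361e-04]), 'eef_pos': array([195.84042011, 593.47798161, 404.16124346]), 'tcp_rot': array([-3.14051145e+00, -1.07842404e-04,  2.82283032e+00]), 'ft_force': array([ 0.07265467, -0.14453336, -0.0479249 ]), 'moment': array([-0.00977161, -0.03468132,  0.01377404]), 'grip_force': 0.0, 'opening': 0.9974608637859105}
top (array([ 273.45630869,  -18.93163768, 1520.15921481]), array([ 0.20825511,  0.00351976, -0.97826357]))
tile 0.94 [490. 296.] 615 [ 436. -487.   12.] [ 434.3 -486.9   61.5   79.4    7.6]
tile 0.63 [437. 332.] 654 [ 338. -335.   12.] [ 330.5 -339.3   81.6   62.8   81.6]
tile 0.6 [446. 288.] 583 [ 458. -366.   12.] [ 454.7 -368.6   75.1   61.1   18.3]
tile 0.24 [337. 224.] 760 [642. -61.  12.] [ 6.373e+02
[... 347 characters left out ...]
337.2  98.3 100.6  79.3]
scene (array([1421.41610927,  172.92822774, 1231.06080294]), array([-0.64042248, -0.1189311 , -0.75894453]))
tile 0.66 [218. 213.] 486 [ 339. -328.   12.] [ 339.3 -339.2   83.4   72.    80.6]
tile 0.65 [153. 232.] 484 [ 438. -492.   12.] [ 442.7 -489.2   64.1   78.1    9. ]
tile 0.61 [193. 244.] 504 [ 461. -366.   12.] [ 464.1 -369.4   85.8   59.    17.6]
press 0.77 [300. 292.] 8755 [580. -39.  20.] [565.7 -62.  317.8 265.4  79.6]
grip 0.75 [268. 245.] 181 [ 569. -111.  180.] [ 562.5 -116.9   60.8   24.4   76.2]
grip 0.65 [433. 282.] 789 [619. 282. 180.] [616.2 283.6  77.9  77.9  30.8]
square_tile 0.95 [446. 339.] 1407 [656. 338.  12.] [649.7 335.5  97.2 104.5  81.3]
```

```bash
python3 - <<'E'
import cv2
a=cv2.imread("pics/top0.png")
cv2.imwrite("pics/t1.png",cv2.resize(a[150:380,150:550],(800,460),interpolation=2))
b=cv2.imread("pics/scene0.png"); cv2.imwrite("pics/s1.png",cv2.resize(b[150:420,110:510],(800,540),interpolation=2))
E
```

```text
(no output)
```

View pics/t1.png

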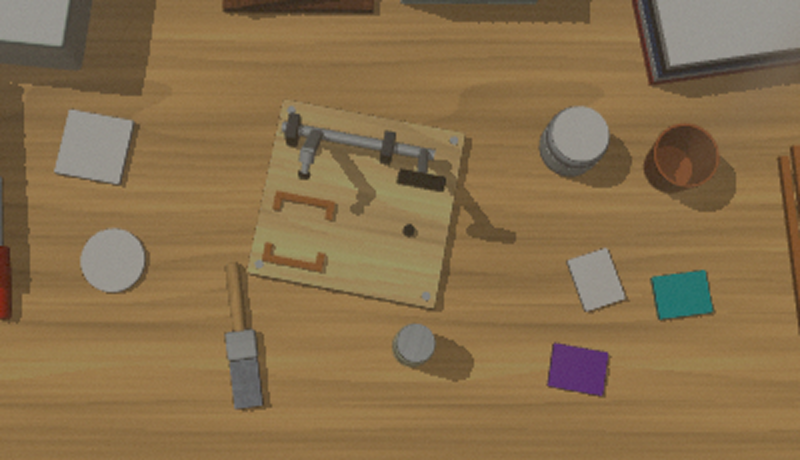

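View pics/s1.png

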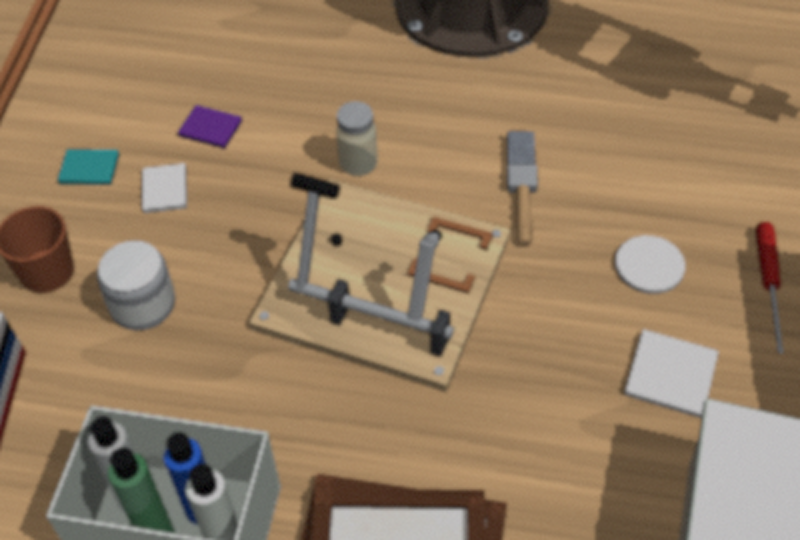

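The white tile at crop (597,280), full-frame (446,288), is the one wanted. The turquoise one at (682,295), purple one at (578,370), square (95,147) and round (113,260) are the wrong colour or shape. The nest is at crop (300,232), and the grip bar at (421,180). I'll move over the nest first, then on to the tile for a closer look.

Request:
move_arm([
  [[0.55, -0.95, 0.1], -1, 1],
  [[0.55, -0.95, 0.1], -1, 1],
  [[0.55, -0.95, 0.1], -1, 1],
  [[0.55, -0.95, 0.1], -1, 1],
  [[0.55, -0.95, 0.1], -1, 1],
  [[0.55, -0.95, 0.1], -1, 1],
  [[0.55, -0.95, 0.1], -1, 1],
  [[0.55, -0.95, 0.1], -1, 1],
  [[0.55, -0.95, 0.1], -1, 1],
  [[0.55, -0.95, 0.1], -1, 1],
  [[0.55, -0.95, 0.1], -1, 1],
  [[0.55, -0.95, 0.1], -1, 1],
  [[0.55, -0.95, 0.1], -1, 1],
  [[0.55, -0.95, 0.1], -1, 1],
  [[0.55, -0.95, 0.1], -1, 1],
  [[0.55, -0.95, 0.1], -1, 1],
  [[0.55, -0.95, 0.1], -1, 1],
  [[0.55, -0.95, 0.1], -1, 1],
  [[0.55, -0.95, 0.1], -1, 1],
])

```text
t: 2.18
eef_pos: [509.9, 50.4, 462.1]
tcp_rot: [3.141, -0.0, 1.299]
ft_force: [-0.2, 0.5, 1.8]
opening: 1.001
grip_force: 0.0
```

```bash
python3 - <<'E'
from h import *
s=env.state(); print(s["t"],s["eef_pos"],s["tcp_rot"],s["joints"])
p=read_camera("wrist"); save(p,"w0.png"); print(ray(p,(320,240)),p["fx"]); np.save("w0.npy",p,allow_pickle=True)
print(proj(p,[[518,45,20]]))
E
```

```text
2.1833 [509.85660038  50.37385693 462.11462841] [ 3.14110939e+00 -1.31373896e-04  1.29859566e+00] [-3.05045818e-02  2.71012951e-01  1.75155246e+00  1.32158889e-05
  1.11852658e+00  2.41690341e-01]
(array([526.89244388, 116.3573122 , 441.62256566]), array([-0.06621765, -0.24332613, -0.96772271])) 402.5118822353211
[[329.38639906 204.59729414]]
```

View pics/w0.png

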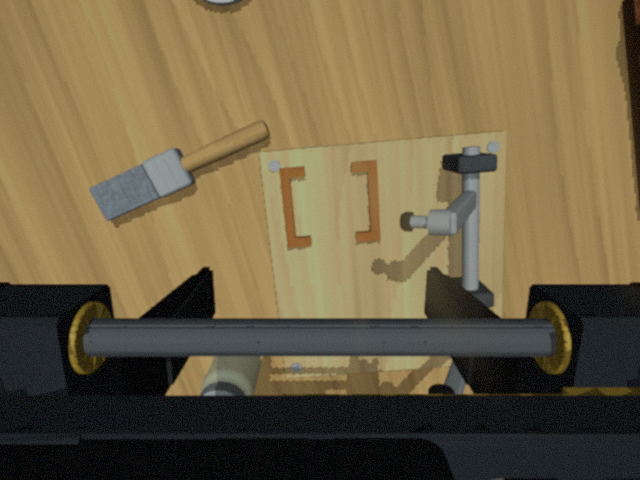

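The strips show at (293,208) and (368,200), so the nest is centred near (331,203), which matches the predicted (329,205). The jar top lies under the gripper, well below it. I'll measure the nest from the strip pixels and work out the tile pose at the same time.

```bash
python3 - <<'E'
from h import *
p=np.load("w0.npy",allow_pickle=True).item()
hsv=cv2.cvtColor(p["image"],cv2.COLOR_RGB2HSV)
m=cv2.inRange(hsv,(4,140,60),(15,255,255)); m[:150]=0;m[255:]=0;m[:,:270]=0;m[:,390:]=0
m=cv2.morphologyEx(m,cv2.MORPH_OPEN,np.ones((3,3),np.uint8))
ys,xs=np.nonzero(m)
w=np.array([onz(p,(x,y),27)[:2] for x,y in zip(xs,ys)],np.float32)
print(len(xs),cv2.minAreaRect(w))
E
```

```text
444 ((518.7714233398438, 45.56182098388672), (81.54905700683594, 96.41307830810547), 79.13350677490234)
```

Request:
move_arm([
  [[-0.1, -0.95, 0], -1, 1],
  [[-0.1, -0.95, 0], -1, 1],
  [[-0.1, -0.95, 0], -1, 1],
  [[-0.1, -0.95, 0], -1, 1],
  [[-0.1, -0.95, 0], -1, 1],
  [[-0.1, -0.95, 0], -1, 1],
  [[-0.1, -0.95, 0], -1, 1],
  [[-0.1, -0.95, 0], -1, 1],
  [[-0.1, -0.95, 0], -1, 1],
  [[-0.1, -0.95, 0], -1, 1],
  [[-0.1, -0.95, 0], -1, 1],
  [[-0.1, -0.95, 0], -1, 1],
  [[-0.1, -0.95, -0.7], -0.2, 1],
  [[-0.1, -0.9, -0.7], 0, 1],
  [[-0.1, -0.7, -0.7], 0, 1],
  [[0, 0, -0.7], 0, 1],
  [[0, 0, -0.7], 0, 1],
  [[0, 0, 0], 0, 1],
])

```text
t: 3.73
eef_pos: [463.8, -366.5, 353.1]
tcp_rot: [-3.136, 0.003, 0.326]
ft_force: [-0.6, -0.2, -1.0]
opening: 1.002
grip_force: 0.0
```

```bash
python3 - <<'E'
from h import *
s=env.state(); print(s["t"],s["eef_pos"],s["tcp_rot"])
p=read_camera("wrist"); save(p,"w1.png")
for r in cut_out("tile",p)[:3]:
    c=max(cv2.findContours(r["region"].astype(np.uint8),0,2)[0],key=cv2.contourArea)
    w=np.array([onz(p,q[0],12)[:2] for q in c],np.float32)
    print(r["confidence"],r["at"],cv2.minAreaRect(w),cv2.boundingRect(c))
E
```

```text
3.7333 [ 463.79766451 -366.5274068   353.07441412] [-3.13631295e+00  2.69649713e-03  3.26088870e-01]
0.9 [425.4, 278.5] ((437.2131042480469, -486.4962463378906), (58.46685791015625, 77.81459045410156), 7.890503406524658) (396, 253, 103, 65)
0.75 [325.6, 228.6] ((455.786865234375, -369.5142822265625), (75.98658752441406, 59.505794525146484), 18.284400939941406) (286, 183, 75, 91)
0.68 [247.4, 364.3] ((306.8447265625, -344.7515869140625), (34.55018997192383, 79.31015014648438), 18.889875411987305) (198, 356, 90, 35)
```

View pics/w1.png

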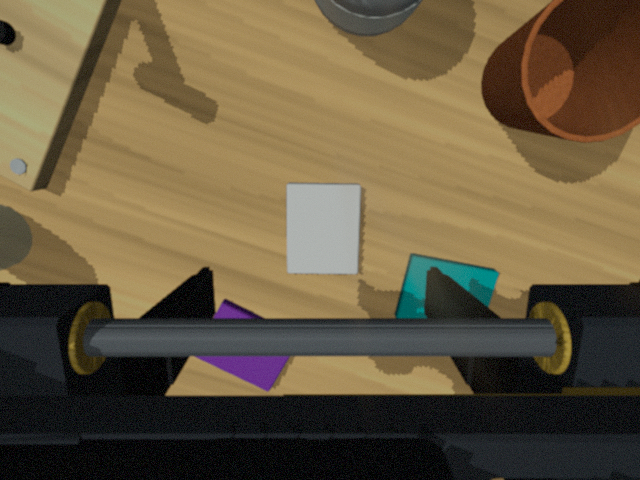

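The white tile at (324,229) measures 76 x 60 mm, centre (455.8, -369.5), yaw 0.319. That matches the given size, so it's the one. The nest is at (518.8, 45.6), yaw -0.19.

Request:
move_arm([
  [[-0.27, -0.1, -0.8], -0.1, 1],
  [[0, 0, -0.8], 0, 1],
  [[0, 0, -0.8], 0, 1],
  [[0, 0, -0.8], 0, 1],
  [[0, 0, -0.8], 0, 1],
  [[0, 0, -0.6], 0, 1],
  [[0, 0, -0.3], 0, 1],
  [[0, 0, 0], 0, 1],
  [[0, 0, 0], 0, 1],
  [[0, 0, 0], 0, 1],
  [[0, 0, 0], 0, 1],
])

```text
t: 4.75
eef_pos: [456.5, -369.6, 211.3]
tcp_rot: [3.139, -0.001, 0.319]
ft_force: [-0.3, 0.4, 0.1]
opening: 0.993
grip_force: 0.0
```

Request:
move_arm([
  [[0, 0, -0.3], 0, 1],
  [[0, 0, -0.28], 0, 1],
  [[0, 0, 0], 0, 1],
  [[0, 0, 0], 0, 1],
  [[0, 0, 0], 0, -1],
  [[0, 0, 0], 0, -1],
  [[0, 0, 0], 0, -1],
  [[0, 0, 0], 0, -1],
  [[0, 0, 0], 0, -1],
  [[0, 0, 0], 0, -1],
  [[0, 0, 0], 0, -1],
  [[0, 0, 0], 0, -1],
  [[0, 0, 0], 0, -1],
  [[0, 0, 0], 0, -1],
])

```text
t: 5.92
eef_pos: [456.3, -369.5, 192.5]
tcp_rot: [3.141, -0.0, 0.319]
ft_force: [0.2, -0.6, 1.4]
opening: 0.63
grip_force: 30.0
```

Request:
move_arm([
  [[0, 0, 0.3], 0, -1],
  [[0, 0, 0.7], 0, -1],
  [[0, 0, 0.9], 0, -1],
  [[0, 0, 0.9], 0, -1],
  [[0, 0, 0.9], 0, -1],
  [[0, 0, 0.9], 0, -1],
  [[0, 0, 0.9], 0, -1],
  [[0, 0, 0.9], 0, -1],
  [[0, 0, 0.9], 0, -1],
  [[0, 0, 0.5], 0, -1],
  [[0, 0, 0.2], 0, -1],
  [[0, 0, 0], 0, -1],
])

```text
t: 6.92
eef_pos: [456.1, -369.2, 433.8]
tcp_rot: [3.14, -0.001, 0.319]
ft_force: [-0.7, -0.3, -1.2]
opening: 0.629
grip_force: 30.0
```

Request:
move_arm([
  [[0.1, 0.4, 0], -0.4, -1],
  [[0.1, 0.7, 0], -0.4, -1],
  [[0.14, 0.9, 0], -0.4, -1],
  [[0.14, 0.9, 0], -0.4, -1],
  [[0.14, 0.9, 0], -0.4, -1],
  [[0.14, 0.9, 0], -0.4, -1],
  [[0.14, 0.9, 0], -0.4, -1],
  [[0.14, 0.9, 0], -0.4, -1],
  [[0.14, 0.9, 0], -0.4, -1],
  [[0.14, 0.9, 0], -0.4, -1],
  [[0.14, 0.9, 0], -0.4, -1],
  [[0.14, 0.9, 0], -0.4, -1],
  [[0.14, 0.9, 0], -0.4, -1],
  [[0.14, 0.9, 0], -0.4, -1],
  [[0.14, 0.9, 0], -0.4, -1],
  [[0.1, 0.7, 0], -0.36, -1],
  [[0, 0.33, 0], 0, -1],
  [[0, 0, 0], 0, -1],
  [[0, 0, 0], 0, -1],
])

```text
t: 8.5
eef_pos: [519.7, 45.2, 431.6]
tcp_rot: [3.141, 0.001, -0.188]
ft_force: [0.4, -0.1, -1.3]
opening: 0.63
grip_force: 30.0
```

```bash
python3 - <<'E'
from h import *
s=env.state(); print(s["t"],s["eef_pos"],s["tcp_rot"],s["opening"])
p=read_camera("wrist"); save(p,"w2.png")
hsv=cv2.cvtColor(p["image"],cv2.COLOR_RGB2HSV)
m=cv2.inRange(hsv,(4,140,60),(15,255,255)); m=cv2.morphologyEx(m,cv2.MORPH_OPEN,np.ones((3,3),np.uint8))
n,l,st,ce=cv2.connectedComponentsWithStats(m)
for i in range(1,n):
  if st[i,4]>60: print(st[i],ce[i],onz(p,ce[i],27))
z=s["eef_pos"][2]-192.5+12
for r in cut_out("tile",p)[:3]:
    c=max(cv2.findContours(r["region"].astype(np.uint8),0,2)[0],key=cv2.contourArea)
    w=np.array([onz(p,q[0],z)[:2] for q in c],np.float32)
    print(r["confidence"],r["at"],cv2.minAreaRect(w),cv2.boundingRect(c))
E
```

```text
8.5 [519.71667922  45.24926019 431.5767643 ] [ 3.14101232e+00  1.42741243e-03 -1.88176904e-01] 0.629830487017534
0.57 [319.9, 271.6] ((533.500732421875, 42.622188568115234), (59.09870529174805, 48.11674880981445), 78.84561920166016) (247, 208, 146, 111)
```

View pics/w2.png

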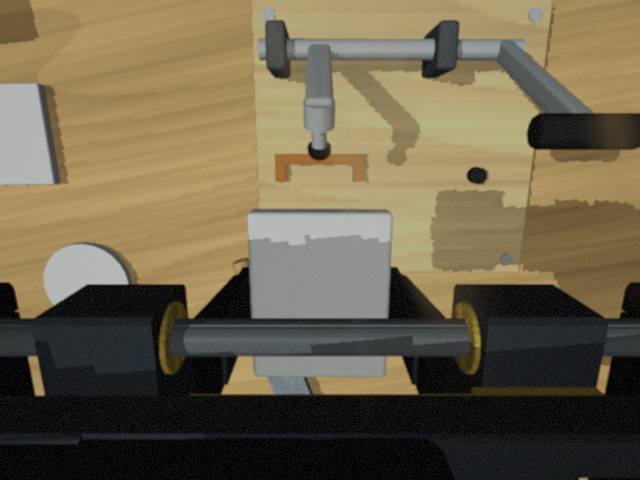

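The tile is held, with its top face spanning columns 249–391 and rows 211–376. The back strip's outer edge is at row 154, columns 276–367. I'll check the offset between tile and TCP, and re-check the nest.

```bash
python3 - <<'E'
from h import *
s=env.state(); p=read_camera("wrist"); 
e=s["eef_pos"]; yaw=s["tcp_rot"][2]; z=e[2]-180.5
a=onz(p,(320,210.5),z); b=onz(p,(320,376.5),z); print("len",np.linalg.norm(a-b),"offset",(a+b)/2-e)
l=onz(p,(249,213),z); r=onz(p,(391,213),z); print("wid",np.linalg.norm(l-r),"yaw of front edge+90",np.arctan2(*(l-r)[[1,0]])-np.pi/2, (l+r)/2)
hsv=cv2.cvtColor(p["image"],cv2.COLOR_RGB2HSV)
m=cv2.inRange(hsv,(4,140,50),(15,255,255)); m[:145]=0;m[190:]=0;m[:,:260]=0;m[:,380:]=0
ys,xs=np.nonzero(m); w=np.array([onz(p,(x,y),27)[:2] for x,y in zip(xs,ys)],np.float32)
print(len(xs),xs.min(),xs.max(),ys.min(),ys.max())
if len(xs):
  print(cv2.minAreaRect(w)); t=-0.19; R=np.array([[np.cos(t),-np.sin(t)],[np.sin(t),np.cos(t)]])
  q=(w-[518.8,45.6])@R; print("in nest frame",q.min(0),q.max(0),"expect x max 50, y +-42")
E
```

```text
len 75.68586469242797 offset [-6.69156248e-01 -1.49326424e-01 -1.80500000e+02]
wid 57.353030400407064 yaw of front edge+90 -0.1898426557837618 [555.27645548  37.39319565 251.47427681]
533 275 362 155 181
((555.6796875, 38.564849853515625), (82.13316345214844, 24.283733367919922), 79.12809753417969)
in nest frame [ 25.39297038 -41.00726537] [49.69615905 41.12076567] expect x max 50, y +-42
```

Request:
move_arm([
  [[0, 0.015, -0.4], 0, -1],
  [[0, 0, -0.8], 0, -1],
  [[0, 0, -0.8], 0, -1],
  [[0, 0, -0.8], 0, -1],
  [[0, 0, -0.8], 0, -1],
  [[0, 0, -0.8], 0, -1],
  [[0, 0, -0.8], 0, -1],
  [[0, 0, -0.6], 0, -1],
  [[0, 0, -0.4], 0, -1],
  [[0, 0, -0.2], 0, -1],
  [[0, 0, 0], 0, -1],
  [[0, 0, 0], 0, -1],
  [[0, 0, 0], 0, -1],
])

```text
t: 9.73
eef_pos: [520.1, 45.6, 241.2]
tcp_rot: [-3.142, -0.001, -0.19]
ft_force: [-0.2, 0.1, -0.8]
opening: 0.63
grip_force: 30.0
```

Request:
move_arm([
  [[-0.02, 0, -0.2], 0, -1],
  [[0, 0, -0.2], 0, -1],
  [[0, 0, -0.15], 0, -1],
  [[0, 0, -0.1], 0, -1],
  [[0, 0, -0.1], 0, -1],
  [[0, 0, -0.1], 0, -1],
  [[0, 0, -0.08], 0, -1],
  [[0, 0, 0], 0, -1],
  [[0, 0, 0], 0, -1],
  [[0, 0, 0], 0, -1],
])

```text
t: 10.57
eef_pos: [519.3, 45.9, 212.4]
tcp_rot: [3.142, -0.0, -0.19]
ft_force: [-0.3, -0.3, -1.6]
opening: 0.627
grip_force: 30.0
```

Request:
move_arm([
  [[0, 0, -0.02], 0, -1],
  [[0, 0, 0], 0, -1],
  [[0, 0, 0], 0, 0.6],
  [[0, 0, 0], 0, 0.6],
  [[0, 0, 0], 0, 0.6],
  [[0, 0, 0], 0, 0.6],
  [[0, 0, 0], 0, 0.6],
  [[0, 0, 0], 0, 0.6],
  [[0, 0, 0.3], 0, 0.6],
  [[0, 0, 0.8], 0, 0.6],
  [[0, 0, 0.9], 0, 0.6],
  [[0, 0, 0.9], 0, 0.6],
  [[0, 0, 0.9], 0, 0.6],
  [[0, 0, 0.9], 0, 0.6],
  [[0, 0, 0.9], 0, 0.6],
  [[0, 0, 0.9], 0, 0.6],
  [[0, 0, 0.5], 0, 0.6],
  [[0, 0, 0.2], 0, 0.6],
  [[0, 0, 0], 0, 0.6],
])

```text
t: 12.15
eef_pos: [519.0, 45.9, 429.4]
tcp_rot: [-3.141, -0.003, -0.19]
ft_force: [0.2, 0.1, 0.6]
opening: 0.8
grip_force: 0.0
```

```bash
python3 - <<'E'
from h import *
s=env.state(); print(s["t"],s["eef_pos"],s["tcp_rot"],s["opening"])
for n in("wrist","top"):
  p=read_camera(n); save(p,n+"3.png")
  t=-0.19; R=np.array([[np.cos(t),-np.sin(t)],[np.sin(t),np.cos(t)]])
  for r in cut_out("tile",p)[:4]:
    c=max(cv2.findContours(r["region"].astype(np.uint8),0,2)[0],key=cv2.contourArea)
    w=np.array([onz(p,q[0],32)[:2] for q in c],np.float32)
    q=(w-[518.8,45.6])@R
    print(n,r["confidence"],cv2.minAreaRect(w),q.min(0),q.max(0))
  for r in cut_out("grip",p)[:2]:
    c=max(cv2.findContours(r["region"].astype(np.uint8),0,2)[0],key=cv2.contourArea)
    w=np.array([onz(p,q[0],179)[:2] for q in c],np.float32); print("grip",r["confidence"],cv2.minAreaRect(w))
E
```

```text
12.15 [518.96945995  45.89019278 429.36929411] [-3.14130082e+00 -2.57395352e-03 -1.89998094e-01] 0.8002311249073274
wrist 0.91 ((517.9566040039062, 46.039817810058594), (59.56236267089844, 75.06112670898438), 79.14336395263672) [-38.45572287 -29.50762106] [36.63273825 30.06015244]
grip 0.92 ((559.4507446289062, -111.74406433105469), (62.262901306152344, 20.035598754882812), 79.74525451660156)
top 0.97 ((433.37469482421875, -482.351806640625), (61.652706146240234, 77.01197814941406), 8.430298805236816) [ -22.75993776 -576.025098  ] [  55.47031277 -492.60016519]
top 0.76 ((330.0655517578125, -335.1547546386719), (74.78816986083984, 58.14054489135742), 78.8122329711914) [-142.55853512 -446.82910076] [ -84.2257946  -372.25035082]
grip 0.51 ((560.3936767578125, -115.7991714477539), (58.72220993041992, 19.726354598999023), 78.61486053466797)
```

View pics/wrist3.png

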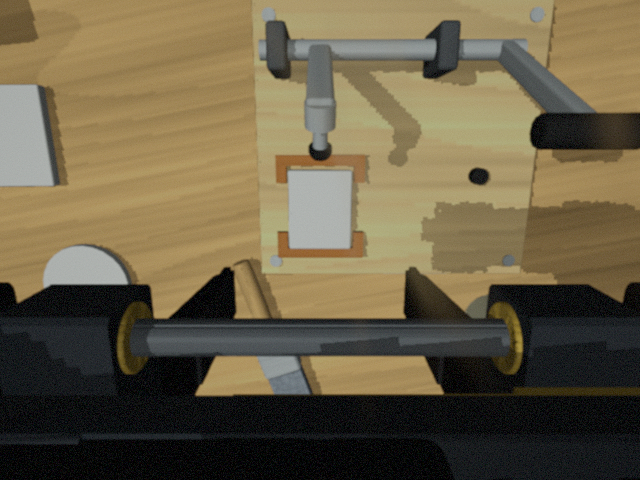

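The tile is seated flat and centred in the nest: (320,208), about 1 mm off. The grip bar is at (587,131), near (559,-113). I'll turn a quarter so the fingers close across the bar, on the nest side of the lever arm.

Request:
move_arm([
  [[0.07, -0.235, 0], 0.98, 0.05],
  [[0.07, -0.235, 0], 0.98, 0.05],
  [[0.07, -0.235, 0], 0.98, 0.05],
  [[0.07, -0.235, 0], 0.98, 0.05],
  [[0.07, -0.235, 0], 0.98, 0.05],
  [[0.07, -0.235, 0], 0.98, 0.05],
  [[0.07, -0.235, 0], 0.98, 0.05],
  [[0.07, -0.235, 0], 0.98, 0.05],
  [[0.07, -0.235, 0], 0.98, 0.05],
  [[0.07, -0.235, 0], 0.98, 0.05],
  [[0.07, -0.235, 0], 0.98, 0.05],
  [[0.07, -0.235, 0], 0.98, 0.05],
  [[0.07, -0.235, 0], 0.98, 0.05],
  [[0.07, -0.235, 0], 0.98, 0.05],
  [[0.07, -0.235, 0], 0.98, 0.05],
  [[0.07, -0.235, 0], 0.98, 0.05],
  [[0.07, -0.235, 0], 0.98, 0.05],
  [[0.07, -0.235, 0], 0.98, 0.05],
  [[0.07, -0.235, 0], 0.98, 0.05],
  [[0.07, -0.235, 0], 0.98, 0.05],
])

```text
t: 14.12
eef_pos: [561.5, -95.5, 427.0]
tcp_rot: [-3.14, -0.0, 1.382]
ft_force: [-0.3, -0.4, 0.1]
opening: 0.525
grip_force: 0.0
```

```bash
python3 - <<'E'
from h import *
s=env.state(); print(s["t"],s["eef_pos"],s["tcp_rot"],s["opening"],s["joints"])
p=read_camera("wrist"); save(p,"w4.png")
print("grip pred",proj(p,[[558.4,-114.8,178.6],[562,-96,178.6]]))
for r in cut_out("grip",p)[:2]: print(r["confidence"],r["at"],onz(p,r["at"],179))
for n in("top","wrist"):
  q=read_camera(n)
  for r in search_frame("jar",q)[:1]: print("jar",r["confidence"],onz(q,r["at"],90))
E
```

```text
14.1167 [561.46183787 -95.53046958 427.02180581] [-3.14029082e+00 -1.28127235e-04  1.38184687e+00] 0.5253206106465081 [-2.84501532e-01  3.89738541e-01  1.66887285e+00  3.77715606e-06
  1.08428938e+00 -9.55539306e-02]
grip pred [[323.25707375 285.54565915]
 [323.35538136 255.08111971]]
0.84 [320.5, 279.2] [ 557.55170601 -110.36798211  179.        ]
jar 0.56 [382.18595613 -98.08256175  90.        ]
```

View pics/w4.png

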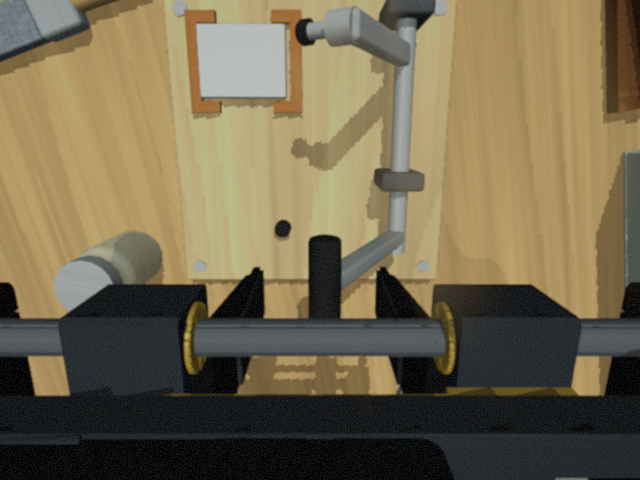

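The bar (columns 309–341) lies midway between the fingers at columns 258 and 385, and the lever arm leaves it beyond the pads. The jar top at (90,280) is clear of the finger paths. I'll descend and close.

Request:
move_arm([
  [[0, 0, -0.4], 0, 0.05],
  [[0, 0, -0.6], 0, 0.05],
  [[0, 0, -0.6], 0, 0.05],
  [[0, 0, -0.5], 0, 0.05],
  [[0, 0, -0.3], 0, 0.05],
  [[0, 0, 0], 0, 0.05],
  [[0, 0, 0], 0, 0.05],
  [[0, 0, 0], 0, -1],
  [[0, 0, 0], 0, -1],
  [[0, 0, 0], 0, -1],
  [[0, 0, 0], 0, -1],
  [[0, 0, 0], 0, -1],
  [[0, 0, 0], 0, -1],
  [[0, 0, 0], 0, -1],
  [[0, 0, 0], 0, -1],
  [[0, 0, 0], 0, -1],
])

```text
t: 15.75
eef_pos: [561.4, -95.2, 356.0]
tcp_rot: [3.141, 0.0, 1.378]
ft_force: [2.6, -1.1, 0.3]
opening: 0.202
grip_force: 30.0
```

Request:
move_arm([
  [[-0.27, 0.052, -0.17], 0, -1],
  [[-0.27, 0.052, -0.17], 0, -1],
  [[-0.25, 0.047, -0.21], 0, -1],
  [[-0.25, 0.047, -0.21], 0, -1],
  [[-0.21, 0.041, -0.24], 0, -1],
  [[-0.21, 0.041, -0.24], 0, -1],
  [[-0.18, 0.034, -0.27], 0, -1],
  [[-0.18, 0.034, -0.27], 0, -1],
  [[-0.14, 0.027, -0.29], 0, -1],
  [[-0.14, 0.027, -0.29], 0, -1],
  [[-0.1, 0.019, -0.31], 0, -1],
  [[-0.1, 0.019, -0.31], 0, -1],
  [[0, 0, 0], 0, -1],
  [[0, 0, 0], 0, -1],
])

```text
t: 16.92
eef_pos: [493.0, -82.0, 266.2]
tcp_rot: [3.138, 0.0, 1.378]
ft_force: [10.0, 1.1, 1.2]
opening: 0.205
grip_force: 30.0
```

```bash
python3 - <<'E'
from h import *
s=env.state(); print(s["t"],s["eef_pos"],s["tcp_rot"],s["opening"],s["ft_force"])
for n in("wrist","scene","top"):
  p=read_camera(n); save(p,n+"5.png")
  for r in cut_out("grip",p)[:2]: print(n,"grip",r["confidence"],r["at"],onz(p,r["at"],89))
p=read_camera("scene"); a=p["image"][200:350,230:390]; cv2.imwrite("pics/s5.png",cv2.resize(a,(800,750),interpolation=2)[:600,:,::-1])
E
```

```text
16.9167 [492.99100887 -81.99954915 266.22584523] [3.13836029e+00 4.22416636e-06 1.37790040e+00] 0.20474552202224894 [9.95592806 1.12574304 1.23351284]
wrist grip 0.65 [317.0, 312.7] [490.38664945 -85.86212915  89.        ]
scene grip 0.51 [301.2, 296.8] [642.98082791 -20.52290256  89.        ]
```

View pics/s5.png

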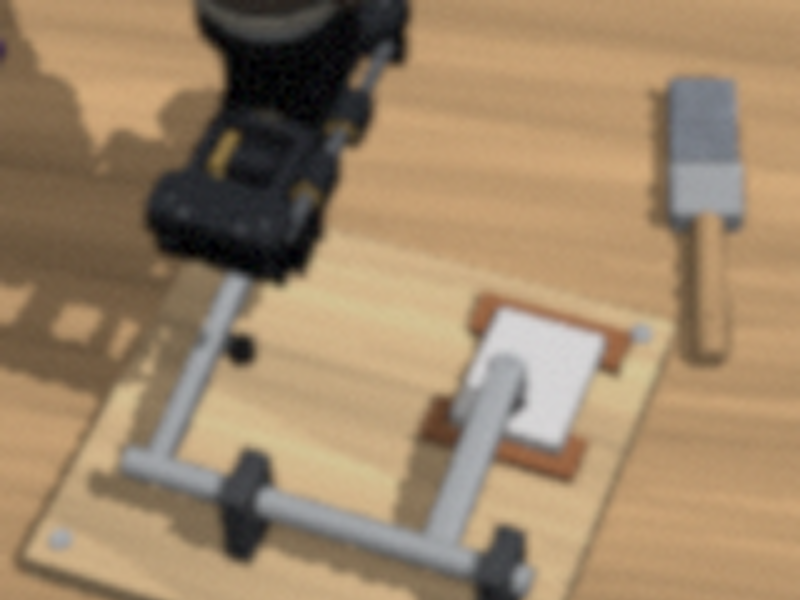

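The lever is about 14° above level, and the foot is coming down over the white tile at (510,395). The pull of about 10 N along x means I'm slightly outside the arc, so I'll ease in while finishing.

Request:
move_arm([
  [[0, 0, -0.19], 0, -1],
  [[0, 0.01, -0.19], 0, -1],
  [[-0.02, 0.01, -0.19], 0, -1],
  [[-0.02, 0, -0.19], 0, -1],
  [[-0.02, 0, -0.19], 0, -1],
  [[-0.02, 0, -0.18], 0, -1],
  [[0, 0, 0], 0, -1],
  [[0, 0, 0], 0, -1],
  [[0, 0, 0], 0, -1],
  [[0, 0, 0], 0, -1],
  [[0, 0, 0], 0, -1],
  [[0, 0, 0], 0, -1],
])

```text
t: 18.27
eef_pos: [490.6, -81.5, 233.3]
tcp_rot: [3.137, 0.0, 1.378]
ft_force: [6.2, 0.8, 11.3]
opening: 0.202
grip_force: 30.0
```

```bash
python3 - <<'E'
from h import *
s=env.state(); print(s["t"],s["eef_pos"],s["tcp_rot"],s["opening"],s["grip_force"],s["ft_force"])
p=read_camera("scene"); a=p["image"][200:350,230:390]; cv2.imwrite("pics/s6.png",cv2.resize(a,(800,750),interpolation=2)[:600,:,::-1])
# predicted lever arm (shaft_end->bar) if level / +-5deg, crop px
t=-0.19;R=np.array([[np.cos(t),-np.sin(t)],[np.sin(t),np.cos(t)]])
for d in(-8,0,8):
  a=np.radians(d); P=[[*(R@[135-k*np.cos(a),-150]+[518.8,45.6]),55+k*np.sin(a)] for k in(0,80)]
  print(d,((proj(p,P)-[230,200])*5).round())
E
```

```text
18.2667 [490.60032277 -81.47555995 233.25104263] [3.13739636e+00 3.51844310e-04 1.37804987e+00] 0.20231972893006725 30.00655621290207 [ 6.24686573  0.79693444 11.27722178]
-8 [[157. 463.]
 [222. 358.]]
0 [[157. 463.]
 [221. 344.]]
8 [[157. 463.]
 [218. 332.]]
```

View pics/s6.png

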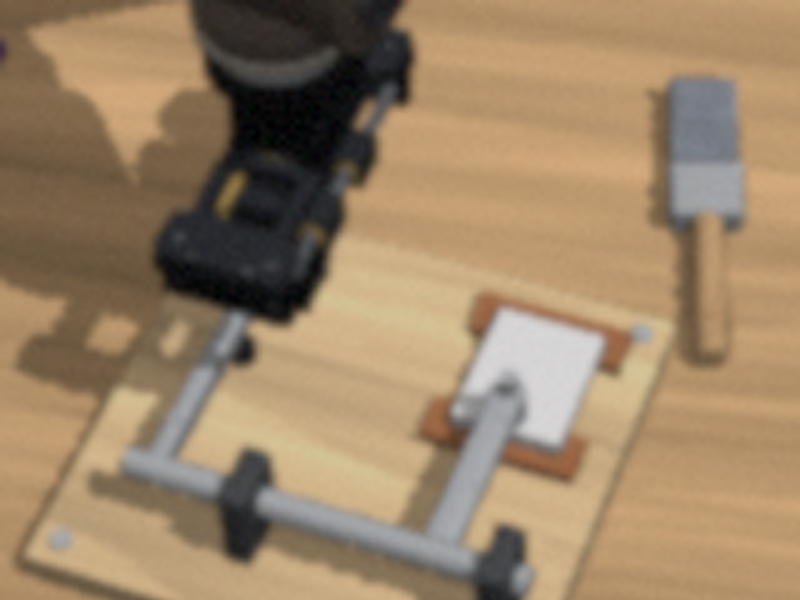

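The foot is down on the tile at (508,390), the tile is still in the nest, and the upward force of 11 N matches the stated 10 N at level. The height change (123 mm) matches too, so I'm handing in.

```bash
python3 -c "
from cell import env
print(env.job_done()); s=env.state(); print(s['t'],s['eef_pos'],s['ft_force'])"
```

```text
the job is handed in; nothing more can be done
None
the job is handed in; nothing more can be done
```

I handed the job in with the oblong tile flat in the nest, the foot on it and the gripper holding the lever level (about 11 N upward on the gripper); the program gave no verdict back.

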